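Widen the foil rack by one hole and lay the foil box in it

ROBOT

A 7-joint arm with a two-finger parallel gripper is mounted at the origin on a cart in front of the work surface, level with it; the furniture and walls round the work are solid. World frame = base frame: x ahead of the robot, y to its left, z up, the work surface at z = 0. Lengths are in mm, angles in rad, forces in N, time in s.
With the tool pointing down it reaches from about 350 to 900 mm from the base axis. Payload 8.1 kg.
Tool frame: the origin (TCP) lies midway between the tips of the shut fingers; the grasp point (between the pads) lies 19 mm behind it; z points along the fingers, y is the line along which they close (so a half turn about z gives the same grasp; the last joint's range is limited). The gripper opens to 85 mm and grips with 20 to 120 N. Pads are 22 mm wide; open, the fingers measure 114 mm over their backs; the gripper's body (76 mm by 85 mm) begins 54 mm behind the grasp point. The pads swing forward as they close: fully open they stand 13 mm farther back than shut.
Start: joints at [-1.303, 0.434, 0.025, 1.573, -0.012, 1.134, -0.075], TCP at [226.503, 582.527, 231.323] pointing down, gripper open.
Joint ranges: [-2.62, 2.62], [-0.44, 2.09], [-1.27, 1.32], [0.08, 2.57], [-1.32, 4.46], [0.12, 2], [-2.74, 2.74]. Speed limits (rad/s): [2.22, 2.22, 3.01, 3.01, 3.14, 3.14, 3.14].

INTERFACE

Orientations are given as a 3x3 rotation matrix whose columns are the frame's x, y, z axes.
In Python, from cell import get_obs, vision, env gives the robot as it stands.
- The arm moves only by the tool step_arm, never from a script. Its argument "rows" is a list of rows, each an object of numbers: "tx", "ty", "tz": the shift along the tool's x, y, z in mm; "wx", "wy", "wz": the turn, a rotation vector about the tool's x, y, z in degrees; "hand": the finger opening in mm, from 0 to 85.4. In form: [{"tx": .., "ty": .., "tz": .., "wx": .., "wy": .., "wz": .., "hand": ..}, ...]. A call has 1 to 10 rows; each row is the pose to reach, as a shift and turn from the pose commanded when the call began, along the tool's axes at that moment; what a row does not reach only later rows make up. A row lasts 1/10 s, in which the tool goes at most 50 mm and 8.59 degrees, less where a joint would pass 70% of its speed; a pose out of reach is approached as far as the arm can. A call with a gripper value outside its range is refused whole. The fingers move at their own pace and stop on an object; "grip_force" is the grip in N (left out, the last holds). Time passes only in rows, so rows that repeat a pose let the fingers close. It gives the time, the measured TCP pose, the force, the opening and the grip force at its end, in the units of the state.
- get_obs(): the state, without advancing time (a new reading comes with each control period).
- vision.read_camera(name): name is "scene" or "side" or "wrist"; returns a dict with "color" (384x512x3 uint8, red, green, blue), "vfov" (degrees; the focal length in pixels is half the picture's height over the tangent of half this angle, whatever the lens; pixels are square), "cx", "cy" (the principal point, pixels), "R" (3x3) and "t" (3): a world point X has camera coordinates R X + t. Camera axes: x right, y down, z forward; pixel columns grow to the right and rows downward; lengths in mm; the calibration is good to about 2 mm. The wrist camera is an equidistant fisheye: a pixel r from the principal point sees the ray r / f radians off the axis. A picture is of the moment at which its call begins. There is no depth.
- env.job_done(): hands the job in; it is judged then, once.
Trained networks look in the newest picture that a camera, given by its name, has taken for a name from the list of things; names that differ only in an ending like _2 or _b are one class to them, and where a whole thing is asked for, a point or a joint stands for the part that bears it (a point fixed in the world has none). Each returns a list of dicts, best first, with "confidence" (0 to 1); they miss things now and then, are a little off and sometimes report something else, mostly with a low value. They report only what shows in the picture. A call takes as long as a camera call.
- vision.silhouettes(thing, camera): "mask" (384x512 bool, what is visible of it) and "rect" ([left, top, right, bottom] in pixels, round what is visible of it).
The state is a dict: "time": time; "joints": joint angles; "joint_velocities": joint speeds; "joint_efforts": joint torques, N m; "eef_pos": TCP position; "ee_rot": TCP orientation; "wrist_force": force on the tool from outside, world axes, zero at the start; "wrist_torque": the same for the moment, N m; "gripper_width": opening from 0.0 (shut) to 1.0 (fully open); "grasp_force": force on a finger pad.
Only numpy, scipy, OpenCV 4.12 (cv2) and the standard library are available. Lean on these libraries where they do the work, as an engineer would, in place of code of your own. Each camera call takes 0.05 s, during which the arm holds its last target. There are 200 camera calls.

TASK

The foil box is too long for the adjustable rack as it is set now. Pinch in both snap buttons on the rack's tube, draw the sliding end out until the buttons click into the next hole, and then gently lay the foil box down in the rack, the same way up as it lies now, with each end on its ledge. Leave the other things where they stand.

Things in the scene. Friction and masses are not known exactly. Their poses are not given: they have to be found in the camera images.
- wrap_rack: Steel bench rack for foil boxes, fixed to the table: two upright end plates (92 mm wide, 104 mm high at their outward-bent tops) joined by a telescoping square tube. Origin: on the table below the two snap buttons; y along the tube to the sliding (left) end, x across it (away from the robot), z up. Tube axis 41 mm above the table. Right plate's inner face at y = -168 mm. Feet reach 44 mm outwards.
- slide_end (a joint): How far the sliding end with its 30 x 30 mm outer tube is drawn out along rack +y, m: 0 now, 0.040 at the next hole, 0.080 at the one after; 1 mm play. Space between the end plates: 276 mm + this. The outer tube, y = -102 to +108 mm now, has 18 mm holes in both sides at y = +40, 0, -40, -80. Locked unless both buttons are flush; then 10-20 N starts it, 3-5 N moves it on. The next hole stops it.
- button_front (a joint): Travel of the snap button on the tube's near side, m: 0 fully out, 0.007 flush with the outer tube, 0.010 hidden under its wall between holes; springs out by itself at a hole. Steel dome 16 mm across, 7 mm proud, at y = 0 of the rack (stays there as the tube slides), 41 mm up, tip at x = -22 mm. 4.5 N when flush.
- button_back (a joint): Travel of the matching button on the tube's far side, m (tip at rack x = +22 mm, y = 0, 41 mm up); same values and spring. Both domes together measure 44 mm over their tips, the tube between them 30 mm. Jaws closed across the tube there with 20 N or more press both flush and grip the outer tube.
- right_ledge (a point): Mid-width point on top of the right (fixed) ledge, 64 mm above the table, at the inner face of the right end plate; axes as wrap_rack. Each ledge reaches 26 mm inwards from its plate and has two side lips, 18 mm high, 62 mm apart at the bottom and flaring: an open cradle for a box end. Between the ledges nothing is higher than the tube (56 mm).
- left_ledge (a point): The same point on the left ledge; it moves with the sliding end. A box lying properly in the rack has its origin midway between right_ledge and left_ledge.
- foil_box: Long closed card box of foil, on the table in front of the rack, roughly parallel to it (a like box at the back of the table is not meant). 0.2 kg. Origin: underside, mid-length; z up. Solid from x = -18 to +27 mm (45 mm wide, middle line at x = +4.5 mm), y = -153 to +153 mm, 45 mm high; a thin lip that is not solid shows out to x = -28 mm.
- mug_a: White mug, 83 mm across, 86 mm high; bystander behind or left behind the rack. Origin at the centre of its underside.
- lemon: Lemon, 71 mm long; bystander left of the foil box. Origin at the centre of its underside.
- milk_tin: Short red tin, 75 mm across, 58 mm high; bystander behind or left behind the rack. Origin at the centre of its underside.

How it is judged:
By the outcome, as a careful person would: the job done as asked, in the order asked, and still so for the second after the job is handed in, with the robot touching nothing.
It also fails if it takes over 45 s, if anything falls off the work surface, if the arm or the gripper's body presses on something with over 40 N, if the wrist force passes 120 N, or if a joint passes its speed limit or range.

## Working session

There is one attempt and no reset: what is moved stays moved. The work goes in short steps, Python scripts to look and compute and a tool call to move; the robot and the scene stay as the last step left them, time stands still between calls to the robot, and variables do not carry over. Pictures are saved under pics/ and viewed, at most 10 in all, crops included, and the job is handed in when it is done.

Besides the shell and the picture viewer there is one more tool, called after "Call:" as name([rows], argument=value, ...), one row to a line, values as JSON. step_arm: Moves the arm, as the interface text tells. Its arguments: {"type":"object","properties":{"rows":{"type":"array","items":{"type":"object","properties":{"tx":{"type":"number"},"ty":{"type":"number"},"tz":{"type":"number"},"wx":{"type":"number"},"wy":{"type":"number"},"wz":{"type":"number"},"hand":{"type":"number"}}}},"grip_force":{"type":"number"}},"required":["rows"]}

```bash
mkdir -p pics; ls; cat > h.py <<'E'
import numpy as np, cv2
from cell import get_obs, vision, env
def cam(n): return vision.read_camera(n)
def f(c): return c["color"].shape[0]/2/np.tan(np.radians(c["vfov"])/2)
def ray(c,u,v):
    R=np.array(c["R"]);t=np.array(c["t"]);o=-R.T@t
    d=R.T@np.array([(u-c["cx"])/f(c),(v-c["cy"])/f(c),1.]);return o,d
def onz(c,u,v,z):
    o,d=ray(c,u,v);return o+d*(z-o[2])/d[2]
def proj(c,X):
    p=np.array(c["R"])@np.array(X,float)+np.array(c["t"]);return np.array([c["cx"]+f(c)*p[0]/p[2],c["cy"]+f(c)*p[1]/p[2]])
E
python3 - <<'E'
from h import *
o=get_obs();print({k:np.round(v,3).tolist() for k,v in o.items()})
ims=[]
for n in ["scene","side"]:
    c=cam(n);print(n,c["vfov"],c["cx"],c["cy"],np.round(-np.array(c["R"]).T@c["t"]),np.round(c["R"],2).tolist())
    cv2.imwrite(f"pics/{n}0.png",cv2.resize(c["color"][:,:,::-1],(800,600),interpolation=cv2.INTER_CUBIC))
    for t in ["wrap_rack","foil_box","mug_a","lemon","milk_tin"]:
        for s in vision.silhouettes(t,n)[:2]: print(n,t,round(s["confidence"],2),s["rect"])
E
```

```text
pics
{'time': 0.0, 'joints': [-1.303, 0.435, 0.025, 1.574, -0.012, 1.134, -0.075], 'joint_velocities': [0.0, 0.0, -0.001, -0.0, 0.001, 0.003, 0.0], 'joint_efforts': [0.0, -67.049, 1.025, -31.62, 0.016, 0.013, -0.0], 'eef_pos': [226.335, 582.001, 230.505], 'ee_rot': [[-0.932, 0.362, -0.0], [0.362, 0.932, -0.002], [-0.0, -0.002, -1.0]], 'wrist_force': [0.451, -0.659, -0.121], 'wrist_torque': [-0.015, -0.004, 0.007], 'grasp_force': 0.0, 'gripper_width': 1.002}
scene 43.5248050563803 247.95489402215608 189.92423348784556 [-303.  927.  805.] [[-0.6, -0.8, -0.01], [-0.46, 0.35, -0.82], [0.66, -0.48, -0.58]]
scene wrap_rack 0.97 [210.1, 137.2, 288.4, 238.1]
scene foil_box 0.88 [273.7, 167.4, 327.3, 248.3]
scene mug_a 0.84 [160.2, 177.7, 195.5, 221.6]
scene lemon 0.58 [220.8, 256.1, 253.6, 278.5]
scene milk_tin 0.78 [187.3, 165.8, 207.2, 196.6]
side 54.873022989444216 252.5579352558499 186.0091414776848 [140. 966. 413.] [[-0.87, -0.5, 0.0], [-0.21, 0.37, -0.91], [0.45, -0.79, -0.42]]
side wrap_rack 0.88 [211.2, 142.8, 260.1, 234.5]
side foil_box 0.64 [287.1, 159.9, 320.8, 231.7]
side mug_a 0.73 [141.4, 182.7, 180.5, 235.8]
side lemon 0.56 [263.5, 241.6, 301.1, 273.1]
side lemon 0.53 [209.3, 166.1, 254.3, 229.3]
side milk_tin 0.72 [156.8, 171.1, 188.9, 204.9]
```

```bash
sleep 0
```

```text
(no output)
```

View pics/scene0.png

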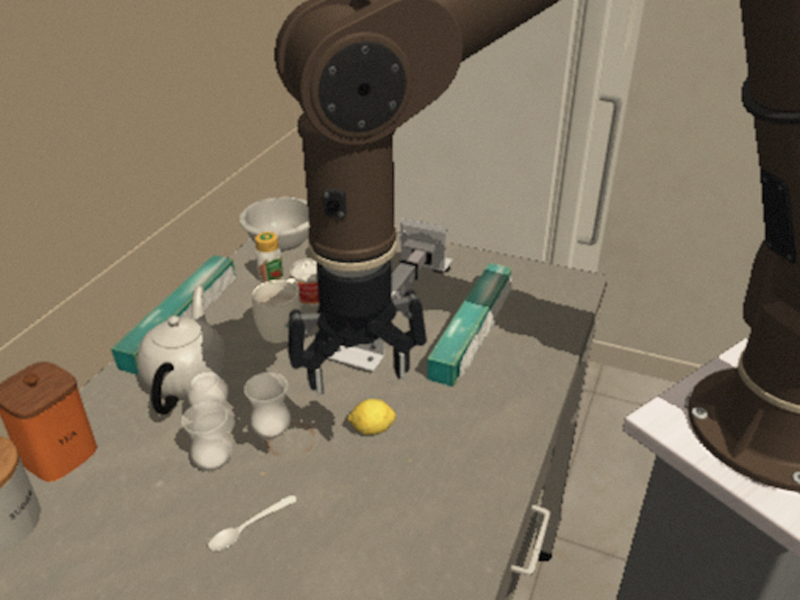

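View pics/side0.png

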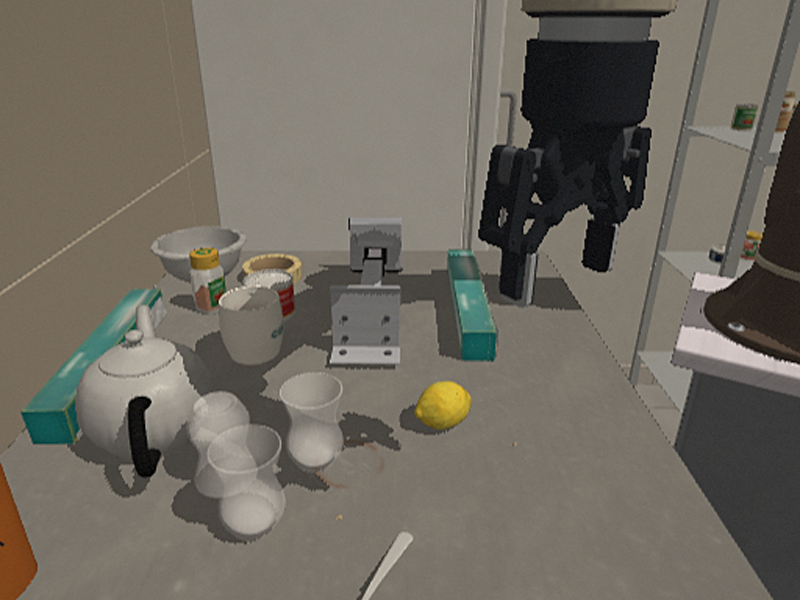

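The pictures show the rack running away from the side camera, with its left foot corners at about (330,364) and (400,364). The near foil box is at (447-495, 250-360) and the lemon at (443,405). The arm hides the rack's middle in the scene view. Next I fit the rack and box models to the masks.

```bash
cat >> h.py <<'E'
from scipy.optimize import minimize
def cub(x0,x1,y0,y1,z0,z1): return np.array([[x,y,z] for x in(x0,x1) for y in(y0,y1) for z in(z0,z1)],float)
def rackparts(s=0): return [cub(-46,46,108+s,111+s,0,104),cub(-46,46,108+s,152+s,0,3),cub(-46,46,-171,-168,0,104),cub(-46,46,-212,-168,0,3),cub(-15,15,-168,108+s,26,56),cub(-31,31,82+s,108+s,60,64),cub(-31,31,-168,-142,60,64)]
BOX=[cub(-18,27,-153,153,0,45)]
def projfe(c,X):
    p=np.array(c["R"])@np.array(X,float)+np.array(c["t"]);r=np.hypot(p[0],p[1]);th=np.arctan2(r,p[2]);return np.array([c["cx"]+f(c)*th*p[0]/r,c["cy"]+f(c)*th*p[1]/r])
def place(P,q):
    c,s=np.cos(q[2]),np.sin(q[2]);return P@np.array([[c,-s,0],[s,c,0],[0,0,1]]).T+[q[0],q[1],q[3] if len(q)>3 else 0]
def render(c,parts,q,K=4,pj=proj):
    m=np.zeros((384*K,512*K),np.uint8)
    for P in parts:
        uv=np.array([pj(c,X) for X in place(P,q)])
        uv=(uv+.5)*K
        cv2.fillConvexPoly(m,cv2.convexHull(np.round(uv).astype(np.int32)),255)
    return cv2.resize(m,(512,384),interpolation=cv2.INTER_AREA)/255.
def fit(views,parts,q0):
    # views: (cam, mask, valid)
    def cost(q): return sum((np.abs(render(c,parts,q)-m)*v).sum() for c,m,v in views)
    best=None
    for d in ([20,20,.05],[-15,15,-.08],[6,-6,.02]):
        S=np.array([q0]+[np.array(q0)+np.eye(3)[i]*d[i] for i in range(3)])
        r=minimize(cost,q0,method="Nelder-Mead",options=dict(initial_simplex=S,xatol=.05,fatol=.05,maxiter=200))
        if best is None or r.fun<best.fun: best=r
    return best.x,best.fun
def sil(t,n): return vision.silhouettes(t,n)[0]["mask"].astype(float)
E
python3 - <<'E'
from h import *
c=cam("side")
for u,v in [(330,364),(400,364),(447,250),(495,358),(462,358)]: print((u,v),np.round(onz(c,u*.64-.18,v*.64-.18,0)))
one=np.ones((384,512))
mr=sil("wrap_rack","side");mb=sil("foil_box","side")
a=onz(c,211,233,0);b=onz(c,256,233,0);m=(a+b)/2
q,fc=fit([(c,mr,one)],rackparts(),[m[0],m[1]-152,0.]);print("rack",q,fc,mr.sum())
a=onz(c,462*.64,358*.64,0);b=onz(c,495*.64,358*.64,0);m=(a+b)/2
q,fc=fit([(c,mb,one)],BOX,[m[0],m[1]-153,0.]);print("box",q,fc,mb.sum())
for t,z in [("mug_a",0),("lemon",0),("milk_tin",0)]:
    r=vision.silhouettes(t,"side")[0]["rect"];print(t,onz(c,(r[0]+r[2])/2,r[3],0))
E
```

```text
(330, 364) [538. 441.   0.]
(400, 364) [458. 395.   0.]
(447, 250) [584. -20.   0.]
(495, 358) [354. 317.   0.]
(462, 358) [392. 339.   0.]
rack [5.70838937e+02 2.88473678e+02 5.02170081e-01] 347.46666666666664 3426.0
box [440.41166809 199.8404902    0.49757843] 74.12156862745098 1610.0
mug_a [621.35907494 494.23240168   0.        ]
lemon [ 3.51247583e+02  4.84362352e+02 -5.68434189e-14]
milk_tin [681.24790445 397.28872306   0.        ]
```

Call:
step_arm([
  {"tx": -30, "ty": -15, "tz": -20, "wz": 4, "hand": 85},
  {"tx": -70, "ty": -40, "tz": -40, "wz": 8},
  {"tx": -115, "ty": -65, "tz": -60, "wz": 13},
  {"tx": -160, "ty": -90, "tz": -80, "wz": 18},
  {"tx": -205, "ty": -115, "tz": -90, "wz": 23},
  {"tx": -250, "ty": -140, "tz": -100, "wz": 28},
  {"tx": -295, "ty": -165, "tz": -100, "wz": 32},
  {"tx": -335, "ty": -187, "tz": -100, "wz": 36},
  {"tx": -365, "ty": -203, "tz": -100, "wz": 39},
  {"tx": -382, "ty": -213, "tz": -100, "wz": 40},
])

```text
schema error: expected keys tx, ty, tz, wx, wy, wz, hand
```

```bash
python3 - <<'E'
from h import *
o=get_obs();print(o["time"],o["eef_pos"],np.round(o["ee_rot"],3).tolist(),np.round(o["joints"],2))
one=np.ones((384,512))
C={}
for n in ["side","scene","wrist"]:
    c=C[n]=cam(n)
    for t in ["wrap_rack","foil_box"]:
        S=vision.silhouettes(t,n)
        for s in S[:2]: print(n,t,round(s["confidence"],2),s["rect"])
        if S: c[t]=S[0]["mask"].astype(float)
for t,p,q0 in [("wrap_rack",rackparts(),[571,288,.5]),("foil_box",BOX,[440,200,.5])]:
    for ns in (["side"],["scene"],["side","scene"]):
        print(t,ns,fit([(C[n],C[n][t],one) for n in ns],p,q0))
c=C["wrist"];print(f(c),c["cx"],c["cy"])
cv2.imwrite("pics/w1.png",cv2.resize(c["color"][:,:,::-1],(800,600),interpolation=cv2.INTER_CUBIC))
c=C["scene"];cv2.imwrite("pics/s1.png",cv2.resize(c["color"][100:300,150:400,::-1],(750,600),interpolation=cv2.INTER_CUBIC))
E
```

```text
0.9 [226.50521336 582.5194655  231.3043951 ] [[-0.932, 0.362, 0.0], [0.362, 0.932, -0.0], [-0.0, 0.0, -1.0]] [-1.3   0.43  0.03  1.57 -0.01  1.13 -0.08]
side wrap_rack 0.92 [212.4, 140.5, 257.8, 233.6]
side foil_box 0.68 [283.8, 159.5, 321.4, 232.7]
scene foil_box 0.96 [277.3, 163.6, 328.5, 249.8]
wrist wrap_rack 0.65 [197.4, 329.0, 212.9, 342.8]
wrap_rack ['side'] (array([5.71119833e+02, 2.88377445e+02, 5.03938827e-01]), np.float64(335.8))Traceback (most recent call last):
  File "<stdin>", line 13, in <module>
KeyError: 'wrap_rack'
```

Call:
step_arm([
  {"tx": -30, "ty": -15, "tz": -20, "wx": 0, "wy": 0, "wz": 4, "hand": 85},
  {"tx": -70, "ty": -40, "tz": -40, "wx": 0, "wy": 0, "wz": 8, "hand": 85},
  {"tx": -115, "ty": -65, "tz": -60, "wx": 0, "wy": 0, "wz": 13, "hand": 85},
  {"tx": -160, "ty": -90, "tz": -80, "wx": 0, "wy": 0, "wz": 18, "hand": 85},
  {"tx": -205, "ty": -115, "tz": -90, "wx": 0, "wy": 0, "wz": 23, "hand": 85},
  {"tx": -250, "ty": -140, "tz": -100, "wx": 0, "wy": 0, "wz": 28, "hand": 85},
  {"tx": -295, "ty": -165, "tz": -100, "wx": 0, "wy": 0, "wz": 32, "hand": 85},
  {"tx": -335, "ty": -187, "tz": -100, "wx": 0, "wy": 0, "wz": 36, "hand": 85},
  {"tx": -365, "ty": -203, "tz": -100, "wx": 0, "wy": 0, "wz": 39, "hand": 85},
  {"tx": -382, "ty": -213, "tz": -100, "wx": 0, "wy": 0, "wz": 40, "hand": 85},
])

```text
time: 2.35
eef_pos: [508.2, 240.6, 331.8]
ee_rot: [[-0.474, 0.881, 0.002], [0.881, 0.474, -0.001], [-0.002, 0.001, -1.0]]
wrist_force: [0.1, -0.0, -0.3]
gripper_width: 0.995
grasp_force: 0.0
```

```bash
python3 - <<'E'
from h import *
o=get_obs();print(o["time"],o["eef_pos"],np.round(o["ee_rot"],3).tolist(),np.round(o["joints"],2))
one=np.ones((384,512))
C={}
for n in ["side","scene","wrist"]:
    c=C[n]=cam(n)
    for t in ["wrap_rack","foil_box"]:
        S=vision.silhouettes(t,n)
        for s in S[:2]: print(n,t,round(s["confidence"],2),s["rect"])
        if S: c[t]=S[0]["mask"].astype(float)
for t,p,q0 in [("wrap_rack",rackparts(),[571,288,.5]),("foil_box",BOX,[440,200,.5])]:
    for ns in (["side"],["scene"],["side","scene"]):
        if all(t in C[n] for n in ns): print(t,ns,fit([(C[n],C[n][t],one) for n in ns],p,q0))
c=C["wrist"];print(f(c),c["cx"],c["cy"])
cv2.imwrite("pics/w1.png",cv2.resize(c["color"][:,:,::-1],(800,600),interpolation=cv2.INTER_CUBIC))
c=C["scene"];cv2.imwrite("pics/s1.png",cv2.resize(c["color"][100:300,150:400,::-1],(750,600),interpolation=cv2.INTER_CUBIC))
E
```

```text
2.35 [508.2435008  240.61747816 331.80400553] [[-0.474, 0.881, 0.002], [0.881, 0.474, -0.001], [-0.002, 0.001, -1.0]] [-0.8   0.26  0.35  1.59 -0.09  1.3   0.05]
side wrap_rack 0.89 [210.4, 141.8, 257.5, 234.9]
side foil_box 0.97 [286.5, 159.6, 319.5, 232.7]
scene wrap_rack 0.59 [206.0, 135.1, 287.1, 235.2]
scene foil_box 0.64 [271.7, 166.3, 328.8, 251.4]
scene foil_box 0.55 [208.4, 167.3, 267.3, 239.0]
wrist wrap_rack 0.79 [275.5, 50.3, 353.2, 274.2]
wrist foil_box 0.83 [189.8, 58.6, 224.6, 254.9]
wrap_rack ['side'] (array([5.70813022e+02, 2.88261448e+02, 5.03945679e-01]), np.float64(261.77647058823527))
wrap_rack ['scene'] (array([5.75831460e+02, 2.92050923e+02, 5.06792283e-01]), np.float64(196.36470588235295))
wrap_rack ['side', 'scene'] (array([5.70118140e+02, 2.92618003e+02, 5.11354023e-01]), np.float64(698.5372549019608))
foil_box ['side'] (array([440.13549618, 199.72491711,   0.49841351]), np.float64(84.65490196078431))
foil_box ['scene'] (array([445.64603343, 197.43354114,   0.49967514]), np.float64(108.1764705882353))
foil_box ['side', 'scene'] (array([441.68546144, 200.67458276,   0.50289225]), np.float64(277.035294117647))
297.3186396354542 256.1151704070482 193.30556927267287
```

View pics/w1.png

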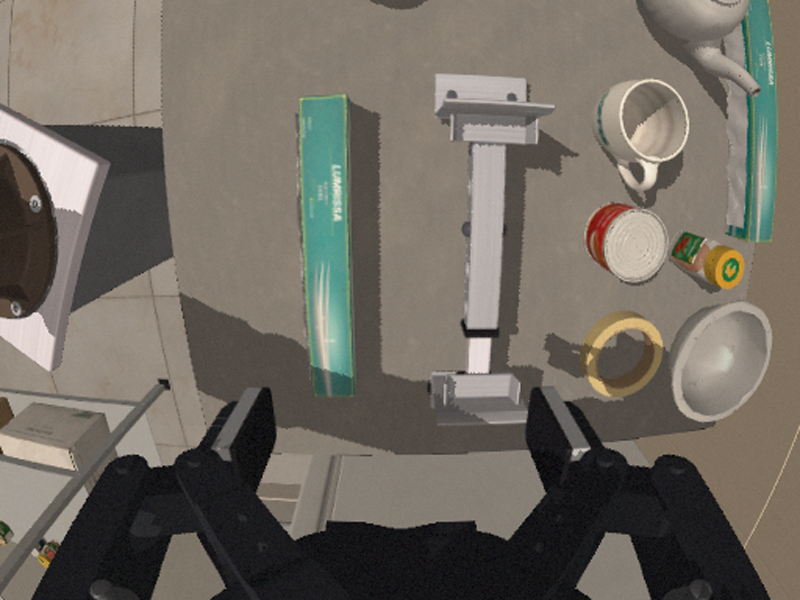

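The wrist view shows the rack tube at columns 470-505 with its near button at (467,229). The black collar is at (480,331), and the box spans (300-350, 95) to (315-353, 395). I fit the poses in this view.

```bash
cat >> h.py <<'E'
def onzf(c,u,v,z):
    R=np.array(c["R"]);o=-R.T@np.array(c["t"]);x=u-c["cx"];y=v-c["cy"];r=np.hypot(x,y);th=r/f(c)
    d=R.T@np.array([np.sin(th)*x/r,np.sin(th)*y/r,np.cos(th)]);return o+d*(z-o[2])/d[2]
def loc(q,X):
    c,s=np.cos(q[2]),np.sin(q[2]);d=np.array(X[:2])-q[:2];return np.round([c*d[0]+s*d[1],-s*d[0]+c*d[1]],1)
E
python3 - <<'E'
from h import *
c=cam("wrist")
R=[572,290,.504];B=[441,200,.50]
g=lambda u,v,z:onzf(c,(u+.5)*.64-.5,(v+.5)*.64-.5,z)
for nm,u,v,z in [("btn",464,229,41),("btnR",510,229,41),("tubeL top",472,145,56),("tubeR top",505,146,56),("tubeL bot",469,300,56),("tubeR bot",498,300,56),("collar",481,334,56),("ledge lipsL",452,143,64),("R",538,143,64),("plate",435,108,104),("plate",553,106,104)]: print(nm,loc(R,g(u,v,z)))
for nm,u,v,z in [("TL",301,97,45),("TR",346,95,45),("BL",316,396,45),("BR",353,395,45)]: print(nm,loc(B,g(u,v,z)))
one=np.ones((384,512))
import h
pr=h.render
h.render=lambda c,p,q:pr(c,p,q,pj=projfe if c.get("fe") else proj)
c["fe"]=1
mb=sil("foil_box","wrist");mr=sil("wrap_rack","wrist")
print("box",fit([(c,mb,one)],BOX,B),mb.sum())
print("rack",fit([(c,mr,one)],rackparts(),R),mr.sum())
m=pr(c,rackparts(),R,pj=projfe)
im=c["color"][:,:,::-1].copy()
for P,q in [(p,R) for p in rackparts()]+[(BOX[0],B)]+[(cub(-22,22,-8,8,33,49),R)]:
    uv=np.array([projfe(c,X) for X in place(P,q)]);cv2.polylines(im,[cv2.convexHull(np.round(uv).astype(np.int32))],True,(0,0,255),1)
cv2.imwrite("pics/w2.png",cv2.resize(im[40:290,170:390],(704,600*250//250),interpolation=cv2.INTER_CUBIC))
E
```

```text
btn [-19.7   6. ]
btnR [25.   6.9]
tubeL top [-16.3  85.3]
tubeR top [13.9 85.6]
tubeL bot [-14.5 -59.7]
tubeR bot [ 13.8 -59.7]
collar [ -0.8 -94.8]
ledge lipsL [-35.1  86.3]
R [42.5 89.9]
plate [-53.  113.1]
plate [ 42.8 120.2]
TL [-13.1 147.2]
TR [ 28.5 147.3]
BL [ -11.4 -155.8]
BR [  28.7 -153.6]
box (array([441.9565436 , 195.7078267 ,   0.50908823]), np.float64(368.0392156862745)) 6351.0
rack (array([5.69089905e+02, 2.96413117e+02, 5.04949996e-01]), np.float64(954.4313725490197)) 8048.0
```

View pics/w2.png

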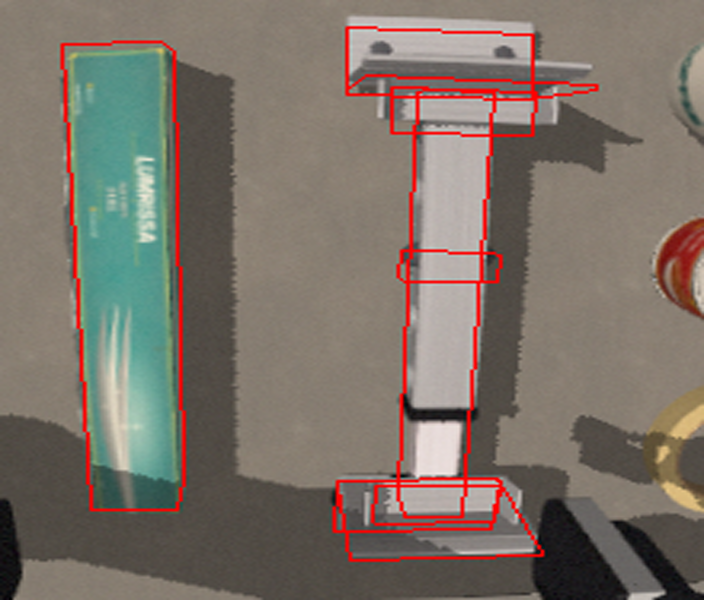

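The buttons and collar place the rack 7 mm further along y than my first fit. That gives a rack pose of about (569, 296, 0.506 rad) and a box pose of about (445.5, 198.3, 0.503). Next I move above the buttons.

Call:
step_arm([
  {"tx": 6, "ty": 30, "tz": 15, "wx": 0, "wy": 0, "wz": -0.7, "hand": 85},
  {"tx": 14, "ty": 60, "tz": 45, "wx": 0, "wy": 0, "wz": -0.7, "hand": 85},
  {"tx": 20, "ty": 79, "tz": 85, "wx": 0, "wy": 0, "wz": -0.7, "hand": 85},
  {"tx": 20.5, "ty": 79.5, "tz": 130, "wx": 0, "wy": 0, "wz": -0.7, "hand": 85},
  {"tx": 20.5, "ty": 79.5, "tz": 175, "wx": 0, "wy": 0, "wz": -0.7, "hand": 85},
  {"tx": 20.5, "ty": 79.5, "tz": 205, "wx": 0, "wy": 0, "wz": -0.7, "hand": 85},
  {"tx": 20.5, "ty": 79.5, "tz": 222, "wx": 0, "wy": 0, "wz": -0.7, "hand": 85},
  {"tx": 20.5, "ty": 79.5, "tz": 222, "wx": 0, "wy": 0, "wz": -0.7, "hand": 85},
])

```text
time: 3.75
eef_pos: [563.3, 301.2, 106.5]
ee_rot: [[-0.492, 0.871, -0.004], [0.871, 0.492, -0.003], [-0.0, -0.005, -1.0]]
wrist_force: [0.3, -0.9, 0.7]
gripper_width: 0.999
grasp_force: 0.0
```

```bash
python3 - <<'E'
from h import *
o=get_obs();print(o["time"],o["eef_pos"],np.round(o["ee_rot"],3).tolist())
c=cam("wrist");R=[569,296,.506]
im=c["color"][:,:,::-1].copy()
for P in rackparts()+[cub(-22,22,-8,8,33,49)]:
    uv=np.array([projfe(c,X) for X in place(P,R)]);cv2.polylines(im,[cv2.convexHull(np.round(uv).astype(np.int32))],True,(0,0,255),1)
cv2.imwrite("pics/w3.png",cv2.resize(im,(800,600),interpolation=cv2.INTER_CUBIC))
E
```

```text
3.75 [563.33711542 301.19938588 106.4727655 ] [[-0.492, 0.871, -0.004], [0.871, 0.492, -0.003], [-0.0, -0.005, -1.0]]
```

View pics/w3.png

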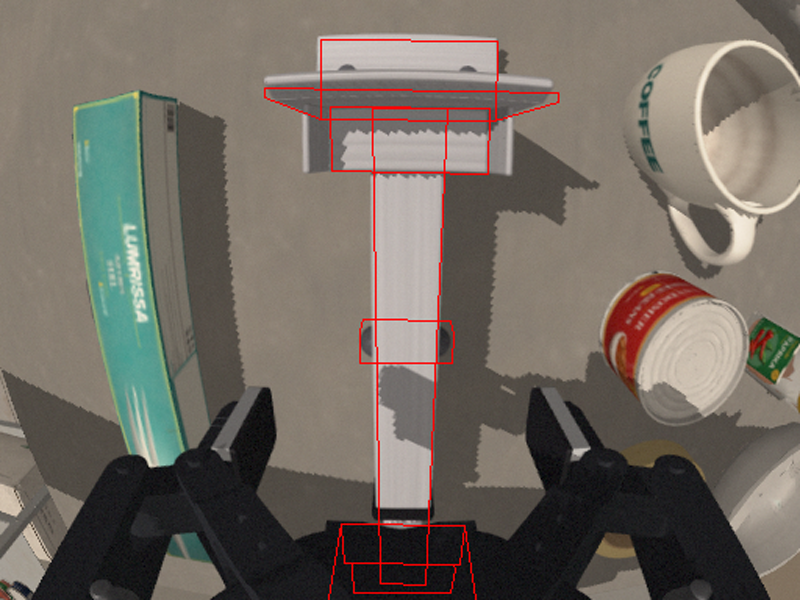

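The overlay matches the real tube and buttons, with domes at (368,342) and (445,342). The TCP is about 7 mm too far along the tube, so I correct that while descending.

Call:
step_arm([
  {"tx": -4, "ty": 0.4, "tz": 10, "wx": 0, "wy": 0, "wz": 0.5, "hand": 85},
  {"tx": -7, "ty": 0.4, "tz": 30, "wx": 0, "wy": 0, "wz": 0.5, "hand": 85},
  {"tx": -7, "ty": 0.4, "tz": 55, "wx": 0, "wy": 0, "wz": 0.5, "hand": 85},
  {"tx": -7, "ty": 0.4, "tz": 75, "wx": 0, "wy": 0, "wz": 0.5, "hand": 85},
  {"tx": -7, "ty": 0.4, "tz": 86, "wx": 0, "wy": 0, "wz": 0.5, "hand": 85},
  {"tx": -7, "ty": 0.4, "tz": 89, "wx": 0, "wy": 0, "wz": 0.5, "hand": 85},
  {"tx": -7, "ty": 0.4, "tz": 89, "wx": 0, "wy": 0, "wz": 0.5, "hand": 85},
  {"tx": -7, "ty": 0.4, "tz": 89, "wx": 0, "wy": 0, "wz": 0.5, "hand": 85},
])

```text
time: 4.6
eef_pos: [569.8, 296.2, 21.5]
ee_rot: [[-0.484, 0.875, 0.002], [0.875, 0.484, 0.001], [0.0, 0.002, -1.0]]
wrist_force: [0.0, -0.3, 0.8]
gripper_width: 0.998
grasp_force: 0.0
```

Call:
step_arm([
  {"tx": 0, "ty": -0.5, "tz": 1, "wx": 0, "wy": 0, "wz": 0, "hand": 60},
  {"tx": 0, "ty": -0.5, "tz": 1, "wx": 0, "wy": 0, "wz": 0, "hand": 50},
  {"tx": 0, "ty": -0.5, "tz": 1, "wx": 0, "wy": 0, "wz": 0, "hand": 40},
  {"tx": 0, "ty": -0.5, "tz": 1, "wx": 0, "wy": 0, "wz": 0, "hand": 30},
  {"tx": 0, "ty": -0.5, "tz": 1, "wx": 0, "wy": 0, "wz": 0, "hand": 24},
  {"tx": 0, "ty": -0.5, "tz": 1, "wx": 0, "wy": 0, "wz": 0, "hand": 20},
  {"tx": 0, "ty": -0.5, "tz": 1, "wx": 0, "wy": 0, "wz": 0, "hand": 20},
  {"tx": 0, "ty": -0.5, "tz": 1, "wx": 0, "wy": 0, "wz": 0, "hand": 20},
], grip_force=60)

```text
time: 5.4
eef_pos: [568.3, 295.6, 20.0]
ee_rot: [[-0.484, 0.875, -0.0], [0.875, 0.484, 0.0], [0.0, -0.0, -1.0]]
wrist_force: [-3.1, -1.3, 7.7]
gripper_width: 0.344
grasp_force: 59.1
```

The opening of about 29.4 mm means both buttons are flush, so I draw the end out.

Call:
step_arm([
  {"tx": 4, "ty": 0, "tz": 0, "wx": 0, "wy": 0, "wz": 0, "hand": 20},
  {"tx": 9, "ty": 0, "tz": 0, "wx": 0, "wy": 0, "wz": 0, "hand": 20},
  {"tx": 14, "ty": 0, "tz": 0, "wx": 0, "wy": 0, "wz": 0, "hand": 20},
  {"tx": 19, "ty": 0, "tz": 0, "wx": 0, "wy": 0, "wz": 0, "hand": 20},
  {"tx": 24, "ty": 0, "tz": 0, "wx": 0, "wy": 0, "wz": 0, "hand": 20},
  {"tx": 29, "ty": 0, "tz": 0, "wx": 0, "wy": 0, "wz": 0, "hand": 20},
  {"tx": 33, "ty": 0, "tz": 0, "wx": 0, "wy": 0, "wz": 0, "hand": 20},
  {"tx": 36, "ty": 0, "tz": 0, "wx": 0, "wy": 0, "wz": 0, "hand": 20},
  {"tx": 38, "ty": 0, "tz": 0, "wx": 0, "wy": 0, "wz": 0, "hand": 20},
  {"tx": 39, "ty": 0, "tz": 0, "wx": 0, "wy": 0, "wz": 0, "hand": 20},
])

```text
time: 6.4
eef_pos: [549.4, 329.7, 20.1]
ee_rot: [[-0.484, 0.875, -0.0], [0.875, 0.484, -0.0], [0.0, -0.0, -1.0]]
wrist_force: [-2.5, -3.9, 8.8]
gripper_width: 0.337
grasp_force: 59.1
```

Call:
step_arm([
  {"tx": 0.7, "ty": 0, "tz": 0, "wx": 0, "wy": 0, "wz": 0, "hand": 20},
  {"tx": 1.4, "ty": 0, "tz": 0, "wx": 0, "wy": 0, "wz": 0, "hand": 20},
  {"tx": 2, "ty": 0, "tz": 0, "wx": 0, "wy": 0, "wz": 0, "hand": 20},
  {"tx": 2, "ty": 0, "tz": 0, "wx": 0, "wy": 0, "wz": 0, "hand": 20},
])

```text
time: 6.8
eef_pos: [548.7, 330.8, 20.0]
ee_rot: [[-0.484, 0.875, -0.0], [0.875, 0.484, -0.001], [-0.0, -0.0, -1.0]]
wrist_force: [-2.5, -3.4, 8.7]
gripper_width: 0.342
grasp_force: 59.0
```

Call:
step_arm([
  {"tx": 0.7, "ty": 0, "tz": 0, "wx": 0, "wy": 0, "wz": 0, "hand": 20},
  {"tx": 1.4, "ty": 0, "tz": 0, "wx": 0, "wy": 0, "wz": 0, "hand": 20},
  {"tx": 2, "ty": 0, "tz": 0, "wx": 0, "wy": 0, "wz": 0, "hand": 20},
  {"tx": 2, "ty": 0, "tz": 0, "wx": 0, "wy": 0, "wz": 0, "hand": 20},
])

```text
time: 7.2
eef_pos: [548.3, 331.7, 20.0]
ee_rot: [[-0.483, 0.875, 0.0], [0.875, 0.483, -0.001], [-0.001, -0.0, -1.0]]
wrist_force: [-0.6, -5.6, 9.3]
gripper_width: 0.343
grasp_force: 59.0
```

Call:
step_arm([
  {"tx": 0.7, "ty": 0, "tz": 0, "wx": 0, "wy": 0, "wz": 0, "hand": 20},
  {"tx": 1.4, "ty": 0, "tz": 0, "wx": 0, "wy": 0, "wz": 0, "hand": 20},
  {"tx": 2, "ty": 0, "tz": 0, "wx": 0, "wy": 0, "wz": 0, "hand": 20},
  {"tx": 2, "ty": 0, "tz": 0, "wx": 0, "wy": 0, "wz": 0, "hand": 20},
])

```text
time: 7.6
eef_pos: [548.2, 331.9, 20.1]
ee_rot: [[-0.482, 0.876, 0.001], [0.876, 0.482, -0.003], [-0.003, -0.0, -1.0]]
wrist_force: [-0.1, -8.3, 8.3]
gripper_width: 0.341
grasp_force: 59.0
```

It has stopped at +41 mm with rising pull force and did not slide on, so the buttons have clicked in. I release, lift and go above the box.

Call:
step_arm([
  {"tx": -3.5, "ty": 0, "tz": 0, "wx": 0, "wy": 0, "wz": 0, "hand": 30},
  {"tx": -3.5, "ty": 0, "tz": 0, "wx": 0, "wy": 0, "wz": 0, "hand": 60},
  {"tx": -3.5, "ty": 0, "tz": 0, "wx": 0, "wy": 0, "wz": 0, "hand": 85},
  {"tx": -3.5, "ty": 0, "tz": 0, "wx": 0, "wy": 0, "wz": 0, "hand": 85},
  {"tx": -3.5, "ty": 0, "tz": -20, "wx": 0, "wy": 0, "wz": 0, "hand": 85},
  {"tx": -3.5, "ty": 0, "tz": -55, "wx": 0, "wy": 0, "wz": 0, "hand": 85},
  {"tx": -10, "ty": -10, "tz": -100, "wx": 0, "wy": 0, "wz": 0, "hand": 85},
  {"tx": -25, "ty": -40, "tz": -135, "wx": 0, "wy": 0, "wz": 0, "hand": 85},
  {"tx": -40, "ty": -80, "tz": -160, "wx": 0, "wy": 0, "wz": 0, "hand": 85},
  {"tx": -60, "ty": -120, "tz": -175, "wx": 0, "wy": 0, "wz": 0, "hand": 85},
])

```text
time: 8.6
eef_pos: [470.5, 224.6, 196.3]
ee_rot: [[-0.485, 0.874, 0.002], [0.874, 0.485, 0.002], [0.001, 0.003, -1.0]]
wrist_force: [0.2, 0.1, 1.3]
gripper_width: 0.995
grasp_force: 0.0
```

Call:
step_arm([
  {"tx": -8, "ty": -22, "tz": -5, "wx": 0, "wy": 0, "wz": 0, "hand": 85},
  {"tx": -11, "ty": -30, "tz": -5, "wx": 0, "wy": 0, "wz": 0, "hand": 85},
  {"tx": -11, "ty": -30, "tz": -5, "wx": 0, "wy": 0, "wz": 0, "hand": 85},
  {"tx": -11, "ty": -30, "tz": -5, "wx": 0, "wy": 0, "wz": 0, "hand": 85},
  {"tx": -11, "ty": -30, "tz": -5, "wx": 0, "wy": 0, "wz": 0, "hand": 85},
])

```text
time: 9.1
eef_pos: [450.4, 201.5, 198.8]
ee_rot: [[-0.485, 0.874, -0.0], [0.874, 0.485, -0.0], [-0.0, -0.0, -1.0]]
wrist_force: [-0.5, -0.1, -0.8]
gripper_width: 0.995
grasp_force: 0.0
```

```bash
python3 - <<'E'
from h import *
o=get_obs();print(o["time"],o["eef_pos"],np.round(o["ee_rot"],3).tolist())
c=cam("wrist");R=[569,296,.506];B=[445.5,198.3,.503]
im=c["color"][:,:,::-1].copy()
for P,q in [(p,R) for p in rackparts(40)+[cub(-22,22,-8,8,33,49)]]+[(BOX[0],B)]:
    uv=np.array([projfe(c,X) for X in place(P,q)]);cv2.polylines(im,[cv2.convexHull(np.round(uv).astype(np.int32))],True,(0,0,255),1)
cv2.imwrite("pics/w4.png",cv2.resize(im,(800,600),interpolation=cv2.INTER_CUBIC))
E
```

```text
9.1 [450.39808016 201.45630181 198.81223321] [[-0.485, 0.874, -0.0], [0.874, 0.485, -0.0], [-0.0, -0.0, -1.0]]
```

View pics/w4.png

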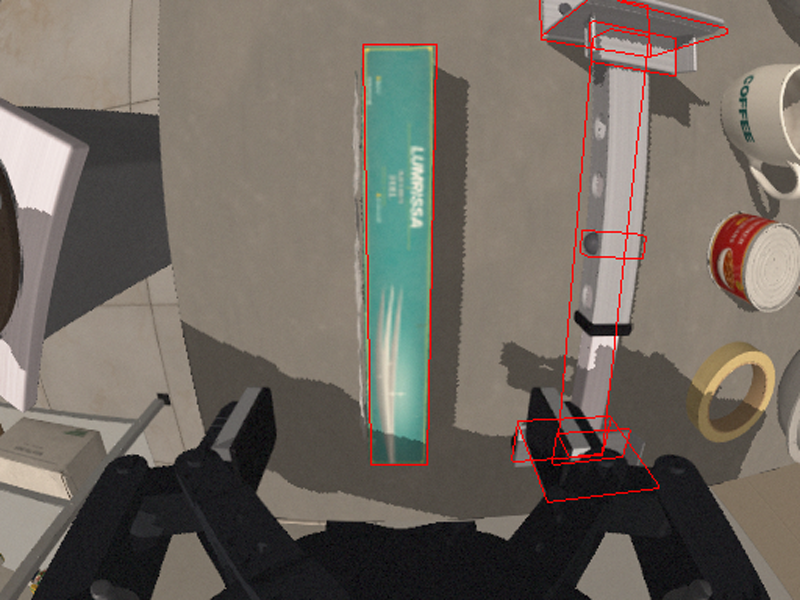

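The near button has popped out at (591,242), two holes beyond it show, and the plate lies where the 40 mm model puts it. The box outline also matches, so I go down and grasp the box.

Call:
step_arm([
  {"tx": -0.4, "ty": -1.3, "tz": 20, "wx": 0, "wy": 0, "wz": 0.2, "hand": 85},
  {"tx": -0.4, "ty": -1.3, "tz": 60, "wx": 0, "wy": 0, "wz": 0.2, "hand": 85},
  {"tx": -0.4, "ty": -1.3, "tz": 100, "wx": 0, "wy": 0, "wz": 0.2, "hand": 85},
  {"tx": -0.4, "ty": -1.3, "tz": 135, "wx": 0, "wy": 0, "wz": 0.2, "hand": 85},
  {"tx": -0.4, "ty": -1.3, "tz": 160, "wx": 0, "wy": 0, "wz": 0.2, "hand": 85},
  {"tx": -0.4, "ty": -1.3, "tz": 178, "wx": 0, "wy": 0, "wz": 0.2, "hand": 85},
  {"tx": -0.4, "ty": -1.3, "tz": 188, "wx": 0, "wy": 0, "wz": 0.2, "hand": 85},
  {"tx": -0.4, "ty": -1.3, "tz": 190, "wx": 0, "wy": 0, "wz": 0.2, "hand": 80},
  {"tx": -0.4, "ty": -1.3, "tz": 190, "wx": 0, "wy": 0, "wz": 0.2, "hand": 72},
  {"tx": -0.4, "ty": -1.3, "tz": 190, "wx": 0, "wy": 0, "wz": 0.2, "hand": 65},
], grip_force=30)

```text
time: 10.15
eef_pos: [449.6, 199.7, 10.1]
ee_rot: [[-0.481, 0.877, 0.001], [0.877, 0.481, 0.001], [0.0, 0.001, -1.0]]
wrist_force: [-0.1, 0.5, 0.5]
gripper_width: 0.759
grasp_force: 0.0
```

Call:
step_arm([
  {"tx": 0, "ty": 0, "tz": 0, "wx": 0, "wy": 0, "wz": 0, "hand": 58},
  {"tx": 0, "ty": 0, "tz": 0, "wx": 0, "wy": 0, "wz": 0, "hand": 52},
  {"tx": 0, "ty": 0, "tz": 0, "wx": 0, "wy": 0, "wz": 0, "hand": 46},
  {"tx": 0, "ty": 0, "tz": 0, "wx": 0, "wy": 0, "wz": 0, "hand": 40},
  {"tx": 0, "ty": 0, "tz": 0, "wx": 0, "wy": 0, "wz": 0, "hand": 36},
  {"tx": 0, "ty": 0, "tz": 0, "wx": 0, "wy": 0, "wz": 0, "hand": 36},
], grip_force=30)

```text
time: 10.75
eef_pos: [448.9, 199.4, 9.8]
ee_rot: [[-0.481, 0.877, 0.0], [0.877, 0.481, 0.0], [0.0, 0.0, -1.0]]
wrist_force: [-2.2, -0.9, 5.8]
gripper_width: 0.533
grasp_force: 30.5
```

Call:
step_arm([
  {"tx": 0, "ty": 0, "tz": -8, "wx": 0, "wy": 0, "wz": 0, "hand": 36},
  {"tx": 0, "ty": 0, "tz": -25, "wx": 0, "wy": 0, "wz": 0, "hand": 36},
  {"tx": 0, "ty": 0, "tz": -50, "wx": 0, "wy": 0, "wz": 0, "hand": 36},
  {"tx": 0, "ty": 0, "tz": -80, "wx": 0, "wy": 0, "wz": 0, "hand": 36},
  {"tx": 0, "ty": 0, "tz": -110, "wx": 0, "wy": 0, "wz": 0, "hand": 36},
  {"tx": 0, "ty": 5, "tz": -130, "wx": 0, "wy": 0, "wz": 0, "hand": 36},
  {"tx": 2, "ty": 20, "tz": -140, "wx": 0, "wy": 0, "wz": -0.2, "hand": 36},
  {"tx": 4, "ty": 42, "tz": -140, "wx": 0, "wy": 0, "wz": -0.2, "hand": 36},
  {"tx": 7, "ty": 68, "tz": -140, "wx": 0, "wy": 0, "wz": -0.2, "hand": 36},
  {"tx": 10, "ty": 95, "tz": -140, "wx": 0, "wy": 0, "wz": -0.2, "hand": 36},
])

```text
time: 11.75
eef_pos: [527.8, 254.1, 150.0]
ee_rot: [[-0.484, 0.875, -0.0], [0.875, 0.484, 0.0], [0.0, 0.0, -1.0]]
wrist_force: [0.5, 0.1, -2.4]
gripper_width: 0.534
grasp_force: 31.8
```

Call:
step_arm([
  {"tx": 2.5, "ty": 24, "tz": 0, "wx": 0, "wy": 0, "wz": 0, "hand": 36},
  {"tx": 4.5, "ty": 42, "tz": 0, "wx": 0, "wy": 0, "wz": 0, "hand": 36},
  {"tx": 6, "ty": 54, "tz": 0, "wx": 0, "wy": 0, "wz": 0, "hand": 36},
  {"tx": 6.5, "ty": 60, "tz": 0, "wx": 0, "wy": 0, "wz": 0, "hand": 36},
  {"tx": 6.5, "ty": 61, "tz": 0, "wx": 0, "wy": 0, "wz": 0, "hand": 36},
  {"tx": 6.5, "ty": 61, "tz": 0, "wx": 0, "wy": 0, "wz": 0, "hand": 36},
  {"tx": 6.5, "ty": 61, "tz": 0, "wx": 0, "wy": 0, "wz": 0, "hand": 36},
  {"tx": 6.5, "ty": 61, "tz": 0, "wx": 0, "wy": 0, "wz": 0, "hand": 36},
])

```text
time: 12.55
eef_pos: [577.2, 288.6, 149.5]
ee_rot: [[-0.484, 0.875, -0.0], [0.875, 0.484, -0.0], [0.0, -0.0, -1.0]]
wrist_force: [0.6, 0.1, -2.1]
gripper_width: 0.533
grasp_force: 31.8
```

```bash
python3 - <<'E'
from h import *
o=get_obs();print(o["time"],o["eef_pos"],np.round(o["ee_rot"],3).tolist(),o["wrist_torque"],o["gripper_width"])
R=np.array([569,296,.506]);T=np.array(o["eef_pos"]);E=np.array(o["ee_rot"])
yaw=np.arctan2(-E[0,0],E[1,0]);yaw+=np.radians(.08)
org=T+E@np.array([.7,-4.5,0]);z=T[2]-9.8
q=[org[0],org[1],yaw,z];print("box pred",q,"in rack",loc(R,q))
out=[]
for n in ["wrist","side"]:
    c=cam(n);im=c["color"][:,:,::-1].copy();pj=projfe if n=="wrist" else proj
    for P,qq in [(p,R) for p in rackparts(40)]+[(BOX[0],q)]:
        uv=np.array([pj(c,X) for X in place(P,qq)]);cv2.polylines(im,[cv2.convexHull(np.round(uv).astype(np.int32))],True,(0,0,255),1)
    out.append(cv2.resize(im,(800,600),interpolation=cv2.INTER_CUBIC) if n=="wrist" else cv2.resize(im[90:250,170:350],(675,600),interpolation=cv2.INTER_CUBIC))
cv2.imwrite("pics/w5.png",out[0]);cv2.imwrite("pics/s5.png",out[1])
E
```

```text
12.55 [577.23743567 288.5958222  149.50874642] [[-0.484, 0.875, -0.0], [0.875, 0.484, -0.0], [0.0, -0.0, -1.0]] [-0.02725096  0.03017237 -0.0158739 ] 0.532793735605754
box pred [np.float64(572.9606131207671), np.float64(287.0309617171395), np.float64(0.5064778904259001), np.float64(139.70874642473808)] in rack [-0.9 -9.8]
```

View pics/w5.png

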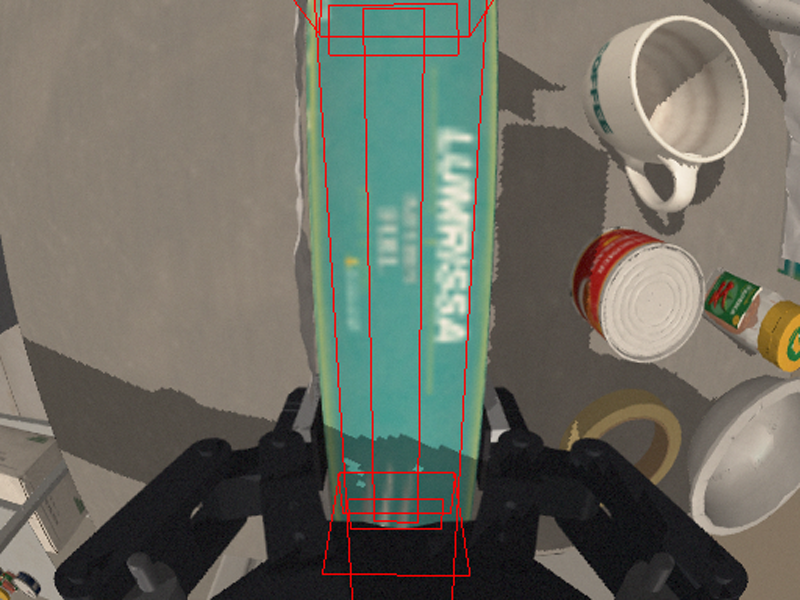

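View pics/s5.png

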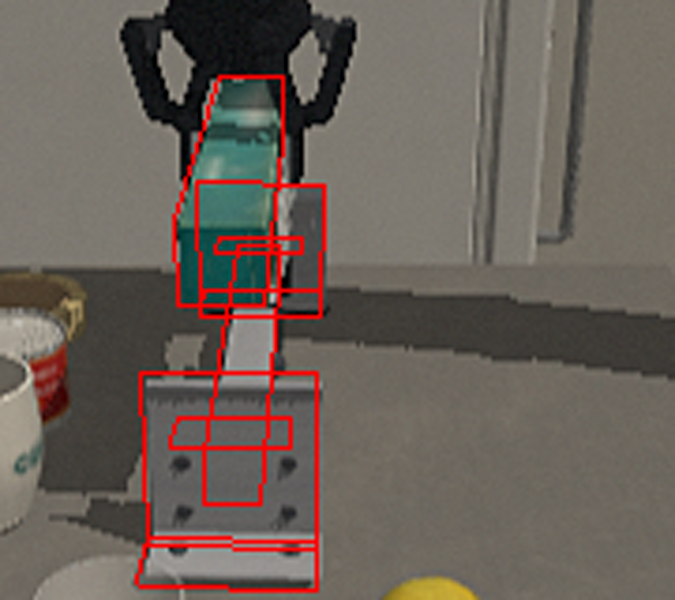

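Both overlays match. The box is level, its origin at (-0.9, -9.8) mm in the rack frame, and there are about 5 mm free at each end, so I lower it.

Call:
step_arm([
  {"tx": 0, "ty": 0.8, "tz": 8, "wx": 0, "wy": 0, "wz": 0, "hand": 36},
  {"tx": 0, "ty": 0.8, "tz": 20, "wx": 0, "wy": 0, "wz": 0, "hand": 36},
  {"tx": 0, "ty": 0.8, "tz": 32, "wx": 0, "wy": 0, "wz": 0, "hand": 36},
  {"tx": 0, "ty": 0.8, "tz": 44, "wx": 0, "wy": 0, "wz": 0, "hand": 36},
  {"tx": 0, "ty": 0.8, "tz": 54, "wx": 0, "wy": 0, "wz": 0, "hand": 36},
  {"tx": 0, "ty": 0.8, "tz": 62, "wx": 0, "wy": 0, "wz": 0, "hand": 36},
  {"tx": 0, "ty": 0.8, "tz": 67, "wx": 0, "wy": 0, "wz": 0, "hand": 36},
  {"tx": 0, "ty": 0.8, "tz": 70, "wx": 0, "wy": 0, "wz": 0, "hand": 36},
  {"tx": 0, "ty": 0.8, "tz": 71, "wx": 0, "wy": 0, "wz": 0, "hand": 36},
  {"tx": 0, "ty": 0.8, "tz": 71, "wx": 0, "wy": 0, "wz": 0, "hand": 36},
])

```text
time: 13.65
eef_pos: [578.5, 289.4, 78.5]
ee_rot: [[-0.484, 0.875, 0.0], [0.875, 0.484, 0.0], [0.0, 0.0, -1.0]]
wrist_force: [0.1, -0.4, -1.8]
gripper_width: 0.538
grasp_force: 31.8
```

Call:
step_arm([
  {"tx": 0, "ty": 0, "tz": 1, "wx": 0, "wy": 0, "wz": 0, "hand": 36},
  {"tx": 0, "ty": 0, "tz": 2, "wx": 0, "wy": 0, "wz": 0, "hand": 36},
  {"tx": 0, "ty": 0, "tz": 3, "wx": 0, "wy": 0, "wz": 0, "hand": 36},
  {"tx": 0, "ty": 0, "tz": 3.5, "wx": 0, "wy": 0, "wz": 0, "hand": 36},
  {"tx": 0, "ty": 0, "tz": 3.5, "wx": 0, "wy": 0, "wz": 0, "hand": 36},
])

```text
time: 14.15
eef_pos: [578.3, 289.4, 74.8]
ee_rot: [[-0.484, 0.875, -0.0], [0.875, 0.484, 0.0], [0.0, -0.0, -1.0]]
wrist_force: [-0.5, -0.3, -1.7]
gripper_width: 0.532
grasp_force: 31.8
```

Call:
step_arm([
  {"tx": 0, "ty": 0, "tz": 0.5, "wx": 0, "wy": 0, "wz": 0, "hand": 36},
  {"tx": 0, "ty": 0, "tz": 1, "wx": 0, "wy": 0, "wz": 0, "hand": 36},
  {"tx": 0, "ty": 0, "tz": 1.2, "wx": 0, "wy": 0, "wz": 0, "hand": 36},
  {"tx": 0, "ty": 0, "tz": 1.2, "wx": 0, "wy": 0, "wz": 0, "hand": 36},
])

```text
time: 14.55
eef_pos: [578.4, 289.4, 73.9]
ee_rot: [[-0.484, 0.875, 0.0], [0.875, 0.484, 0.0], [0.0, 0.0, -1.0]]
wrist_force: [-1.5, -0.1, 2.2]
gripper_width: 0.532
grasp_force: 32.2
```

The force sign has turned, so the box is resting on its ledges. I open gently and lift clear.

Call:
step_arm([
  {"tx": 0, "ty": 0, "tz": 0, "wx": 0, "wy": 0, "wz": 0, "hand": 46},
  {"tx": 0, "ty": 0, "tz": 0, "wx": 0, "wy": 0, "wz": 0, "hand": 54},
  {"tx": 0, "ty": 0, "tz": 0, "wx": 0, "wy": 0, "wz": 0, "hand": 66},
  {"tx": 0, "ty": 0, "tz": 0, "wx": 0, "wy": 0, "wz": 0, "hand": 78},
  {"tx": 0, "ty": 0, "tz": 0, "wx": 0, "wy": 0, "wz": 0, "hand": 82},
  {"tx": 0, "ty": 0, "tz": -10, "wx": 0, "wy": 0, "wz": 0, "hand": 82},
  {"tx": 0, "ty": 0, "tz": -35, "wx": 0, "wy": 0, "wz": 0, "hand": 82},
  {"tx": 0, "ty": 0, "tz": -75, "wx": 0, "wy": 0, "wz": 0, "hand": 82},
  {"tx": 0, "ty": -10, "tz": -120, "wx": 0, "wy": 0, "wz": 0, "hand": 82},
  {"tx": 0, "ty": -40, "tz": -155, "wx": 0, "wy": 0, "wz": 0, "hand": 82},
])

```text
time: 15.55
eef_pos: [545.0, 270.8, 231.8]
ee_rot: [[-0.484, 0.875, 0.004], [0.875, 0.484, 0.002], [-0.0, 0.004, -1.0]]
wrist_force: [-0.6, 0.3, 0.5]
gripper_width: 0.956
grasp_force: 0.0
```

Call:
step_arm([
  {"tx": -10, "ty": -30, "tz": -20, "wx": 0, "wy": 0, "wz": 0, "hand": 82},
  {"tx": -20, "ty": -60, "tz": -40, "wx": 0, "wy": 0, "wz": 0, "hand": 82},
  {"tx": -20, "ty": -70, "tz": -50, "wx": 0, "wy": 0, "wz": 0, "hand": 82},
  {"tx": -20, "ty": -70, "tz": -50, "wx": 0, "wy": 0, "wz": 0, "hand": 82},
  {"tx": -20, "ty": -70, "tz": -50, "wx": 0, "wy": 0, "wz": 0, "hand": 82},
  {"tx": -20, "ty": -70, "tz": -50, "wx": 0, "wy": 0, "wz": 0, "hand": 82},
])

```text
time: 16.15
eef_pos: [491.9, 219.5, 277.7]
ee_rot: [[-0.485, 0.875, -0.001], [0.875, 0.485, -0.001], [-0.0, -0.001, -1.0]]
wrist_force: [-0.2, 0.1, 0.5]
gripper_width: 0.961
grasp_force: 0.0
```

```bash
python3 - <<'E'
from h import *
o=get_obs();print(o["time"],o["eef_pos"])
R=np.array([569,296,.506]);d=place(np.array([[0,-9.8,64.]]),R)[0];q=[d[0],d[1],.506,64.]
out=[]
for n in ["wrist","side"]:
    c=cam(n);im=c["color"][:,:,::-1].copy();pj=projfe if n=="wrist" else proj
    for P,qq in [(BOX[0],q),(rackparts(40)[0],R)]:
        uv=np.array([pj(c,X) for X in place(P,qq)]);cv2.polylines(im,[cv2.convexHull(np.round(uv).astype(np.int32))],True,(0,0,255),1)
    out.append(cv2.resize(im,(550,412),interpolation=cv2.INTER_CUBIC) if n=="wrist" else cv2.resize(im[110:250,190:275],(250,412),interpolation=cv2.INTER_CUBIC))
cv2.imwrite("pics/fin.png",np.hstack(out))
E
```

```text
16.15 [491.88591755 219.49622378 277.65398117]
```

View pics/fin.png

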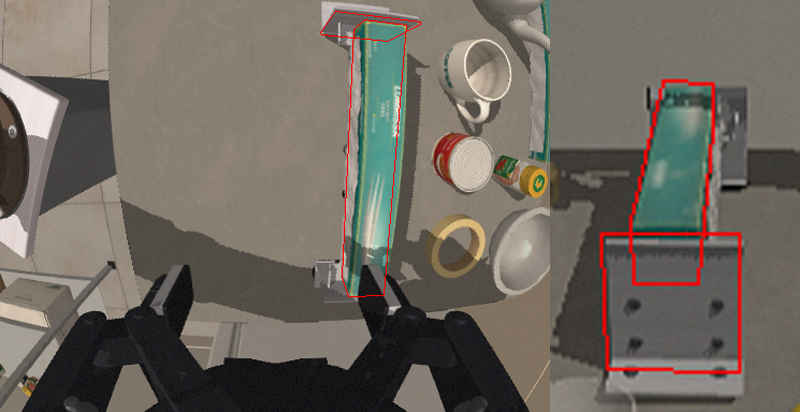

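The final views show the box lying level in the cradles on its predicted outline, the button out, and the other things where they stood.

```bash
python3 -c "
from cell import env
print(env.job_done())"
```

```text
the job is handed in; nothing more can be done
None
```

I drew the rack out one hole (40 mm) until its buttons clicked in, then laid the foil box on both ledges the same way up; the job is handed in, about 16 s on the robot's clock.

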